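# Strike the maker's mark on a carved plaque

### The arm

A 6-joint arm with a two-finger parallel gripper is mounted at the origin on the work surface. World frame = base frame: x ahead of the robot, y to its left, z up, the work surface at z = 0. Lengths are in m, angles in rad, forces in N, time in s.
With the tool pointing down it reaches from about 0.375 to 0.925 m from the base axis. Payload 5.7 kg.
Tool frame: the origin (TCP) lies midway between the tips of the shut fingers; the grasp point (between the pads) lies behind it (r.pinch_z is the z of the grasp point in the tool frame, in m); z points along the fingers, y is the line along which they close (so a half turn about z gives the same grasp; the last joint's range is limited). The gripper opens to 85 mm and grips with 20 to 120 N. Pads are 22 mm wide; open, the fingers measure 114 mm over their backs; the gripper's body (76 mm by 85 mm) begins 54 mm behind the grasp point. The pads swing forward as they close: fully open they stand 13 mm farther back than shut.
Start: joints at [1.098, 0.359, 1.51, -0, 1.272, -0.115], TCP at [0.21, 0.562, 0.231] pointing down, gripper open.
Joint ranges: [-2.97, 2.97], [-1.01, 2.36], [0.21, 2.38], [-0.96, 4.11], [0.2, 2.71], [-2.98, 2.98]. Speed limits (rad/s): [2.39, 2.39, 3.14, 3.14, 3.14, 3.14].

### API

Orientations are given as a rotation vector (axis times angle).
In Python, from bench import r, eyes, hand_in gives the robot as it stands.
- The arm moves only by the tool send_rows, never from a script. Its argument "series" is a list of rows, each an object with "offset": the shift along the tool's x, y, z in m, a list of three; "rot": the turn, a rotation vector about the tool's x, y, z in rad, a list of three; "gripper": the closure, from 0 (fully open) to 1 (shut). A call has 1 to 10 rows; each row is the pose to reach, as a shift and turn from the pose commanded when the call began, along the tool's axes at that moment; what a row does not reach only later rows make up. A row lasts 1/8 s, in which the tool goes at most 62.5 mm and 10.7 degrees, less where a joint would pass 70% of its speed; a pose out of reach is approached as far as the arm can. A call with a gripper value outside its range is refused whole. The fingers move at their own pace and stop on an object; the grip force is fixed at half the most. Time passes only in rows, so rows that repeat a pose let the fingers close. It gives the time, the measured TCP pose, the force, the opening and the grip force at its end, in the units of the state.
- r.read_state(): the state, without advancing time (a new reading comes with each control period).
- eyes.snapshot(name): name is "scene" or "top"; returns (picture, depth): 384x512x3 uint8, blue, green, red; 384x512 float32, m along the optical axis (not along the pixel's ray), 0 where there is no reading.
- eyes.get_calibration(name): a dict with "mtx" (3x3 intrinsics, pixels), "distortion" ([k1, k2, p1, p2, k3] as OpenCV has them; the pictures are not rectified), "rvec" (rotation vector, rad) and "tvec" (3), from world to camera coordinates, as OpenCV has them. Camera axes: x right, y down, z forward; pixel columns grow to the right and rows downward; lengths in m; the calibration is good to about 2 mm. A picture is of the moment at which its call begins. get_calibration takes no time and is no camera call.
- hand_in(): hands the job in; it is judged then, once.
The state is a dict: "clock": time; "joint_positions": joint angles; "dq": joint speeds; "joint_torque": joint torques, N m; "position": TCP position; "ee_rot": TCP orientation; "contact_force": force on the tool from outside, world axes, zero at the start; "wrist_torque": the same for the moment, N m; "gripper_width": opening from 0.0 (shut) to 1.0 (fully open); "finger_force": force on a finger pad.
Only numpy, scipy, OpenCV 4.12 (cv2) and the standard library are available. Lean on these libraries where they do the work, as an engineer would, in place of code of your own. Each camera call takes 0.05 s, during which the arm holds its last target. There are 200 camera calls.

### The job

Strike the maker's mark on the carved plaque with the marking press: turn the press's impression sleeve to mark 4 and slide the plaque, plain end first, between the guides fully home against the stop under the head. Only when both are right, push the sprung plunger fully down by its knob until the die bears firmly on the plaque for a moment, then let it come back up, leaving the plaque in the press, the sleeve at 4 and everything else on the bench where it was.

Things in the scene. Friction and masses are not known exactly. Their poses are not given: they have to be found in the camera images.
- press: grey marking press, fixed to the bench (yaw within 0.3 rad). Origin: underside, on the guides' centre line; x from the open front (robot side) to the column, y left, z up. Bed: x -135..125 mm, 130 mm wide, top 20 mm up. Column front (end stop) at x 60 mm. The head overhangs x 8..125, y -42..102, z 88..128 mm; the bed before x = -5 mm is open from above
- press_mouth (a point): mouth of the guides, on the bed top at press x -5, y 0, z 20 mm; axes as the press. Two guide strips on the bed, 12 mm high, from x 14 to 56 mm leave a 61 mm wide channel centred on y = 0; their flared ends widen it to about 76 mm at the mouth
- press_stop (a point): point on the bed top at the foot of the end stop, on the centre line (press x 60, y 0, z 20 mm); axes as the press. The middle of the plaque's plain end belongs here
- plunger: sprung plunger of the press: dark wooden palm knob on top, steel shaft through the head, 20 mm square brass die at its foot, lower face 76 mm up at rest. Slides straight down only; spring about 4 N at the top, 12 N at 30 mm down, where the die meets a 26 mm plaque on the bed (bare stroke 33 mm). Springs back up. Origin on its axis, 60 mm below the knob's top; axes as the press
- plunger_top (a point): middle of the top of the plunger's dark wooden palm knob (48 mm diameter, flat top 32 mm across), moving with it; at press x 32, y 0, z 188 mm when up
- sleeve (a joint): impression sleeve, rad; grows clockwise seen from above, stays where left. Mark n is at (n - 1) x 0.42 rad: mark 1 = 0, mark 4 = 1.26. A pointer at its foot and a dark line on its top point to one of six white bars on a black plate, growing in length from mark 1 (shortest) clockwise to mark 6 (longest). Mark 1 lies 150 degrees counterclockwise from the press's x
- sleeve_grip (a point): on the upright axis of the sleeve at the height to grip it, 34 mm above the head's top (press x 78, y 52, z 162 mm). The sleeve is a knurled aluminium cylinder, 44 mm diameter, its top 178 mm up; turns with it
- plaque: carved plaque of light wood, 150 x 56 x 26 mm (x, y, z), loose on the bench at any yaw; origin at the centre of its underside; x towards its plain end. A carved flower, up to 10 mm high, covers its top from x = -70 to 10 mm, a thin rib crosses at x = 16 mm; the plain end (x 20..75 mm) is flat. About 0.2 kg
- plaque_end (a point): middle of the lower edge of the plaque's plain end face (plaque x 75 mm, z 0)
- blank: bystander; leave it alone. Plain slab of the same wood and size as the plaque, with no carving; origin under its centre
- rosette: bystander; leave it alone. Carved wooden disc 96 mm across, 30 mm high; origin under its centre
- stone: bystander; leave it alone. Sharpening stone in a dark wooden tray, 150 x 60 x 31 mm; origin under its centre
- mallet: bystander; leave it alone. Round wooden carver's mallet standing on its head, 90 mm across, 195 mm high; origin under its centre
- glue: bystander; leave it alone. White glue bottle, 60 mm across, 170 mm high; origin under its centre
- wax: bystander; leave it alone. Amber jar with steel cap, 72 mm across, 75 mm high; origin under its centre
- gouge: bystander; leave it alone. Gouge lying along its own x, x -115 to 80 mm (blade at +x), 25 mm thick; origin underneath near the ferrule
- chisel: bystander; leave it alone. Chisel lying along its own x, x -115 to 80 mm (blade at +x), 25 mm thick; origin underneath near the ferrule
There are look-alikes about, which are no part of the job. Leave any green or turquoise look-alike of the plaque alone.

How it is judged:
By the outcome, as a careful person would: the job done as asked, in the order asked, and still so for the second after the job is handed in, with the robot touching nothing.
It also fails if it takes over 66 s, if anything falls off the work surface, if the arm or the gripper's body presses on something with over 40 N, if the wrist force passes 120 N, or if a joint passes its speed limit or range.

## Working session

There is one attempt and no reset: what is moved stays moved. The work goes in short steps, Python scripts to look and compute and a tool call to move; the robot and the scene stay as the last step left them, time stands still between calls to the robot, and variables do not carry over. Pictures are saved under pics/ and viewed, at most 10 in all, crops included, and the job is handed in when it is done.

Besides the shell and the picture viewer there is one more tool, called after ">>>" as a command line: name --argument value ..., lists and objects as JSON in quotes. send_rows: Moves the arm, as the interface text tells. Its arguments: {"type":"object","properties":{"series":{"type":"array"}},"required":["series"]}

```bash
ls; mkdir -p pics
cat > h.py <<'E'
import numpy as np, cv2
from scipy.spatial.transform import Rotation as R
from bench import r, eyes, hand_in
def cal(n):
    c=eyes.get_calibration(n); return [np.array(c[k],float) for k in("mtx","distortion","rvec","tvec")]
def ray(n,uv):
    K,d,rv,t=cal(n); Rm=cv2.Rodrigues(rv)[0]
    p=cv2.undistortPoints(np.array(uv,float).reshape(-1,1,2),K,d).reshape(-1,2)
    return -Rm.T@t.ravel(), np.c_[p,np.ones(len(p))]@Rm
def onz(n,uv,z):
    o,D=ray(n,uv); return o+D*((z-o[2])/D[:,2])[:,None]
def atdepth(n,uv,dep):
    o,D=ray(n,uv); return o+D*np.array(dep,float).reshape(-1,1)
def proj(n,P):
    K,d,rv,t=cal(n); return cv2.projectPoints(np.array(P,float).reshape(-1,1,3),rv,t,K,d)[0].reshape(-1,2)
def cloud(n,dep):
    h,w=dep.shape; v,u=np.mgrid[:h,:w]; return atdepth(n,np.c_[u.ravel(),v.ravel()],dep.ravel()).reshape(h,w,3)
E
python3 - <<'E'
from h import *
for n in("scene","top"):
    p,d=eyes.snapshot(n); cv2.imwrite(f"pics/{n}0.png",p); np.save(f"{n}0.npy",d)
    o,_=ray(n,[[256,192]]); print(n,o,_)
s=r.read_state(); print(s, r.pinch_z)
E
```

```text
pics
scene [ 1.0642963  -0.89482363  1.26964815] [[-0.36219167  0.60028726 -0.71327856]]
top [ 0.38539623 -0.0204892   1.409803  ] [[ 0.09460351  0.00249604 -0.99558586]]
{'clock': 0.1, 'joint_positions': array([ 1.09788296e+00,  3.59398525e-01,  1.51132020e+00,  1.54732273e-05,
        1.27247828e+00, -1.15103871e-01]), 'dq': array([ 0.00046313, -0.0009898 , -0.00326821, -0.00237081, -0.00116339,
        0.00024723]), 'joint_torque': array([ 1.44942833e-04, -5.28648591e+01, -2.79350996e+01, -4.24284667e-05,
        4.79777475e-03, -1.46033926e-05]), 'position': array([0.20986366, 0.5614617 , 0.23055967]), 'ee_rot': array([-5.58974040e-01, -3.09097666e+00,  2.40487644e-03]), 'contact_force': array([ 0.09400007,  0.08244205, -0.31169286]), 'wrist_torque': array([-0.02779667, -0.01075448,  0.01502577]), 'finger_force': 0.0, 'gripper_width': 1.0012040364177133} -0.0187
```

View pics/top0.png

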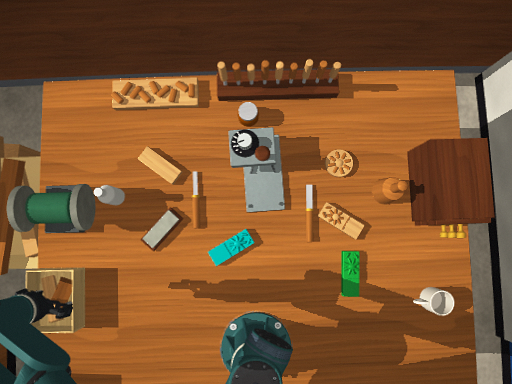

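View pics/scene0.png

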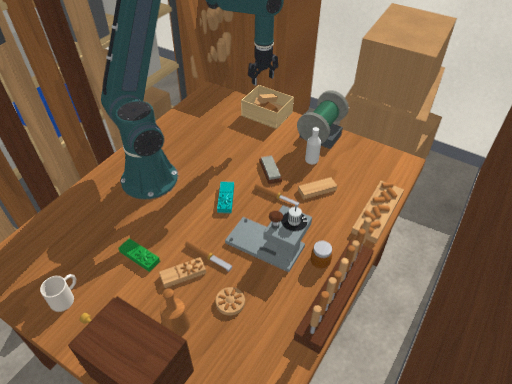

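The top view shows the press at about (262,168), with the sleeve at (243,142) and the knob at (262,154). The carved plaque is at (341,220), the chisel or gouge beside it at (310,212), and the rosette at (340,163). The coloured look-alikes are at (232,246) and (350,273). Next I'll enlarge the area around the press.

Run:
```python
from h import *
p=cv2.imread("pics/top0.png"); s=cv2.imread("pics/scene0.png")
a=cv2.resize(p[115:245,220:375],None,fx=5,fy=4.5,interpolation=cv2.INTER_CUBIC); cv2.imwrite("pics/c1.png",a)
a=cv2.resize(s[190:300,150:320],None,fx=4.5,fy=4.5,interpolation=cv2.INTER_CUBIC); cv2.imwrite("pics/c2.png",a)
# plaque mask
C=cloud("top",np.load("top0.npy")); z=C[...,2]
np.set_printoptions(precision=4,suppress=True)
print("table",np.median(z[250:260,250:330]))
m=np.zeros(z.shape,np.uint8); m[195:245,316:372]=(z[195:245,316:372]>0.015)
n,l,st,ce=cv2.connectedComponentsWithStats(m)
for i in range(1,n):
    if st[i,4]>100:
        P=C[l==i]; print(st[i], cv2.minAreaRect(P[:,:2].astype(np.float32)), np.percentile(P[:,2],[5,25,50,75,95]))
# press
b=C[115:215,225:290]; P=b.reshape(-1,3)
h=np.histogram(P[:,2],bins=np.arange(0,.22,.004)); print([(round(x,3),c) for x,c in zip(h[1],h[0]) if c>15])
for lo,hi in((.014,.026),(.12,.134),(.17,.182),(.183,.195)):
    q=P[(P[:,2]>lo)&(P[:,2]<hi)]; print(lo,len(q),cv2.minAreaRect(q[:,:2].astype(np.float32)),q.mean(0))
```

```text
table 0.0005041147856668093
[318 202  47  38 761] ((0.4234192371368408, -0.20356890559196472), (0.35526007413864136, 0.11681622266769409), 83.53084564208984) [0.021  0.0245 0.0272 0.0295 0.0339]
[(np.float64(0.0), np.int64(1180)), (np.float64(0.004), np.int64(288)), (np.float64(0.008), np.int64(28)), (np.float64(0.012), np.int64(131)), (np.float64(0.016), np.int64(703)), (np.float64(0.02), np.int64(783)), (np.float64(0.024), np.int64(220)), (np.float64(0.028), np.int64(29)), (np.float64(0.032), np.int64(21)), (np.float64(0.048), np.int64(20)), (np.float64(0.072), np.int64(30)), (np.float64(0.076), np.int64(22)), (np.float64(0.12), np.int64(88)), (np.float64(0.124), np.int64(478)), (np.float64(0.128), np.int64(582)), (np.float64(0.132), np.int64(105)), (np.float64(0.172), np.int64(40)), (np.float64(0.176), np.int64(86)), (np.float64(0.18), np.int64(80)), (np.float64(0.184), np.int64(91)), (np.float64(0.188), np.int64(50))]
0.014 1755 ((0.6158690452575684, -0.03812212496995926), (0.3251532018184662, 0.13326293230056763), 3.5101823806762695) [ 0.5427 -0.0459  0.0203]
0.12 1226 ((0.6539580821990967, -0.006936617195606232), (0.11841265112161636, 0.1448756605386734), 2.5683658123016357) [ 0.653  -0.0065  0.1281]
0.17 168 ((0.6427188515663147, -0.012733615934848785), (0.11252754926681519, 0.04566987603902817), 50.473968505859375) [0.6594 0.0095 0.1777]
0.183 160 ((0.6293022632598877, -0.009630218148231506), (0.1025703027844429, 0.04413902014493942), 72.7626724243164) [ 0.6205 -0.0371  0.1871]
```

View pics/c1.png

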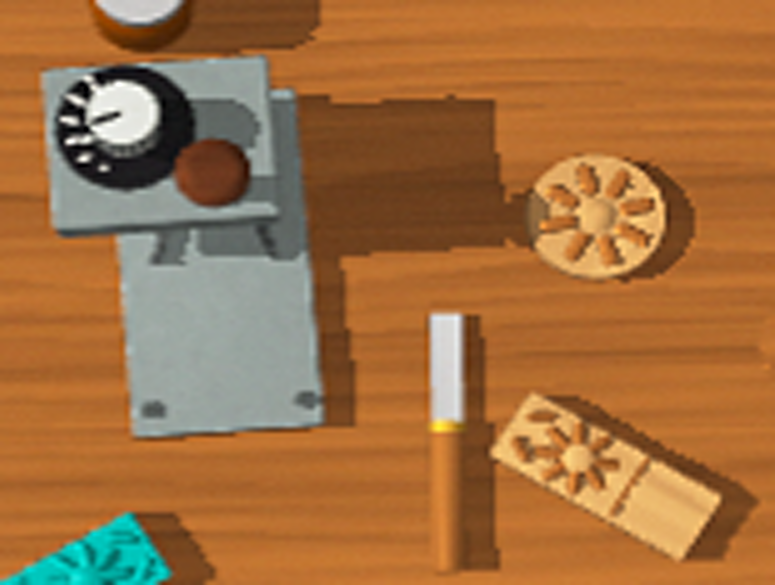

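View pics/c2.png

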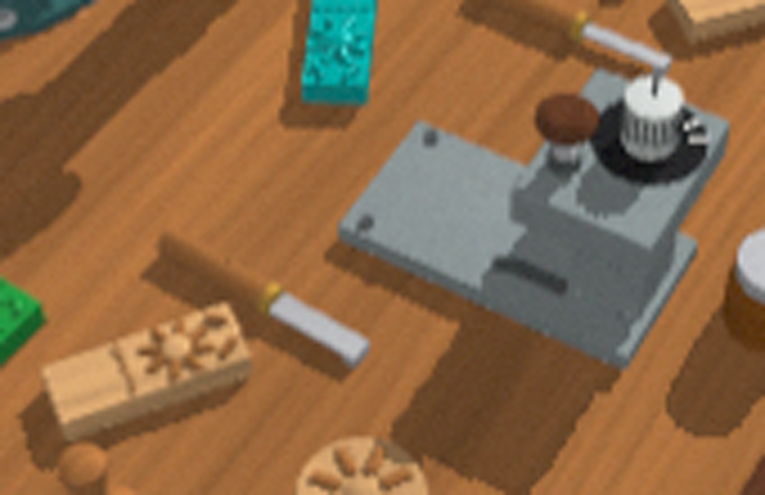

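The enlarged top crop shows the sleeve line pointing left and slightly down, somewhere near mark 3. The plaque's plain end is the lower right end, at about crop (690,520). Next I'll measure precisely.

```bash
cat > m.py <<'E'
from h import *
np.set_printoptions(precision=4,suppress=True)
def comp(m,near):
    n,l,st,ce=cv2.connectedComponentsWithStats(m.astype(np.uint8))
    k=[i for i in range(1,n) if st[i,4]>25]; i=min(k,key=lambda i:np.hypot(*(ce[i]-near)))
    return (l==i).astype(np.uint8),ce[i],st[i]
def plaque(p,near,z,n="top"):
    hsv=cv2.cvtColor(p,cv2.COLOR_BGR2HSV)
    m=((hsv[...,2]>165)&(hsv[...,0]<25)).astype(np.uint8)
    m=cv2.morphologyEx(m,cv2.MORPH_CLOSE,np.ones((3,3)))
    m,c,st=comp(m,near); cn=max(cv2.findContours(m,0,1)[0],key=len)
    P=onz(n,cn.reshape(-1,2),z)
    return cv2.minAreaRect(P[:,:2].astype(np.float32)),st,m
E
python3 - <<'E'
from m import *
for n,near in(("top",(341,220)),("scene",(183,272))):
    p=cv2.imread(f"pics/{n}0.png"); hsv=cv2.cvtColor(p,cv2.COLOR_BGR2HSV)
    print(n,"px hsv table/plaque",hsv[int(near[1]),int(near[0])],hsv[255,290])
    try: print(plaque(p,near,.026,n)[:2])
    except Exception as e: print(e)
    # knob
    kn={"top":(262,154),"scene":(275,217)}[n]
    print("knob hsv",hsv[kn[1],kn[0]])
    m=(hsv[...,2]<125)&(hsv[...,2]>30)&(hsv[...,1]>130)&((hsv[...,0]<9)|(hsv[...,0]>170))
    m,c,st=comp(m,kn); print("knob",c,st, onz(n,[c],.185))
    sl={"top":(245,138),"scene":(296,212)}[n]
    m=(hsv[...,1]<30)&(hsv[...,2]>205); m[:sl[1]-25]=0
    m,c,st=comp(m,sl); print("sleeve",c,st,onz(n,[c],.178))
    m=(hsv[...,1]<60)&(hsv[...,2]>100)
    if n=="top":
        m[:180]=0; m,c,st=comp(m,(265,190)); print("bed",c,st)
        E=[];F=[]
        for y in range(184,204):
            x=np.where(m[y])[0]; E.append((x[0]-.5,y)); F.append((x[-1]+.5,y))
        for e in(E,F):
            P=onz(n,e,.02); q=np.polyfit(P[:,0],P[:,1],1); print("edge slope,ang",q,np.degrees(np.arctan(q[0])))
        G=[(x,np.where(m[:,x])[0][-1]+.5) for x in range(254,280)]
        P=onz(n,G,.02); q=np.polyfit(P[:,1],P[:,0],1); print("front",q,np.degrees(np.arctan(-q[0])))
E
```

```text
top px hsv table/plaque [ 18 135 244] [ 14 189 205]
(((0.13369111716747284, -0.35009145736694336), (0.15537916123867035, 0.0462372750043869), 77.30487823486328), array([336, 293,  48,  20, 500], dtype=int32))
knob hsv [ 10 187 108]Traceback (most recent call last):
  File "<stdin>", line 11, in <module>
  File "m.py", line 5, in comp
    k=[i for i in range(1,n) if st[i,4]>25]; i=min(k,key=lambda i:np.hypot(*(ce[i]-near)))
                                               ~~~^^^^^^^^^^^^^^^^^^^^^^^^^^^^^^^^^^^^^^^^
ValueError: min() iterable argument is empty
```

```bash
sed -i 's/m=((hsv.*/m=((hsv[...,2]>170)\&(hsv[...,1]<165)\&(hsv[...,1]>70)\&(hsv[...,0]<27)).astype(np.uint8)/' m.py
cat > f.py <<'E'
from m import *
def win(m,c,w):
    o=np.zeros(m.shape,bool); o[c[1]-w:c[1]+w+1,c[0]-w:c[0]+w+1]=1; return m&o
E
python3 - <<'E'
from f import *
for n,near in(("top",(341,220)),("scene",(183,272))):
    p=cv2.imread(f"pics/{n}0.png"); hsv=cv2.cvtColor(p,cv2.COLOR_BGR2HSV)
    rc,st,m=plaque(p,near,.026,n); print(n,rc,st)
    v=p.copy(); v[m>0]=(255,0,0)
    kn={"top":(262,154),"scene":(275,217)}[n]
    m=win((hsv[...,2]<135)&(hsv[...,1]>110),kn,11)
    m,c,st=comp(m,kn); print("knob",c,st, onz(n,[c],.183)); v[m>0]=(0,255,0)
    sl={"top":(245,140),"scene":(296,212)}[n]
    m=win((hsv[...,1]<40)&(hsv[...,2]>200),sl,9)
    m,c,st=comp(m,sl); print("sleeve",c,st,onz(n,[c],.178)); v[m>0]=(255,0,255)
    if n=="top":
        m=(hsv[...,1]<60)&(hsv[...,2]>100)
        m[:180]=0; m,c,st=comp(m,(265,190)); print("bed",c,st); v[m>0]=(255,255,0)
        E=[];F=[]
        for y in range(184,204):
            x=np.where(m[y])[0]; E.append((x[0]-.5,y)); F.append((x[-1]+.5,y))
        for e in(E,F):
            P=onz(n,e,.02); q=np.polyfit(P[:,0],P[:,1],1); print("edge",q,np.degrees(np.arctan(q[0])))
        G=[(x,np.where(m[:,x])[0][-1]+.5) for x in range(254,280)]
        P=onz(n,G,.02); q=np.polyfit(P[:,1],P[:,0],1); print("front",q,np.degrees(np.arctan(-q[0])))
        A=cv2.resize(v[115:245,220:375],None,fx=3,fy=3,interpolation=0)
        print("sleeve hsv"); print(p[134:149,234:256].mean(2).astype(int))
    else: B=cv2.resize(v[190:300,150:320],None,fx=3,fy=3,interpolation=0)
w=min(A.shape[1],B.shape[1]); 
h=max(A.shape[0],B.shape[0]); f=lambda x:np.pad(x,((0,h-x.shape[0]),(0,0),(0,0)))
o=np.hstack([f(A),f(B)]); o=cv2.resize(o,None,fx=.8,fy=.8,interpolation=0); print(o.shape); cv2.imwrite("pics/mask.png",o)
E
```

```text
top ((0.412762850522995, -0.29919278621673584), (0.15147462487220764, 0.056232281029224396), 56.47509002685547) [318 202  46  38 659]
knob [262.0514 152.7771] [255 146  15  15 175] [[ 0.621  -0.0392  0.183 ]]
sleeve [244.0923 139.4538] [238 133  13  14 130] [[0.6649 0.0145 0.178 ]]
bed [263.9397 194.8002] [ 245  180   40   32 1161]
edge [ 0.0493 -0.0048] 2.8220018783611813
edge [ 0.0278 -0.1235] 1.5943413987790485
front [-0.0421  0.4524] 2.409705181467551
sleeve hsv
[[ 67  16  20  13 218 203 178 229 238 235 233 234 238 243 186  75  27  25
   29  25  21  67]
 [ 47  29  22  12 111 241 244 232 230 229 229 228 230 231 238 178  71  24
   27  29  25  20]
 [213 153  58  16 158 226 231 229 228 229 228 228 228 227 232 241 176  59
   25  30  30  27]
 [171 250 203 109 204 233 230 230 230 229 229 228 227 226 226 230 197  92
   11  19  20  19]
 [ 13 107 135 181 228 234 232 231 232 230 228 227 225 225 226 228 239 153
   17  19  23  16]
 [ 19  16   9 160 227 235 234 233 232 195 215 228 225 223 226 228 239 163
   35  19  17  20]
 [ 51  33  13 175 231 236 171 115  61  32 192 229 229 228 227 229 239 1
[... 372 characters left out ...]
51
   30  22  22  22]
 [140 148 143 222 163 165 226 235 233 232 231 230 230 237 190  99  67  50
   25  21  22  21]
 [255 173 206 207 111  68  93 151 214 232 232 227 187 123  59  75  77  40
   18  23  22  19]
 [ 41  14  28  20  11  48  98 111  83  88  84  95  71  91  68  89  69  25
   19  18  22  19]
 [ 23  22  36  44  31  24  48  90  86  92  67  94  68  91  86  35  20  18
   24  22  20  19]]
scene ((0.38393160700798035, -0.2143436074256897), (0.19116467237472534, 0.5638132095336914), 0.025080015882849693) [ 115  191  103  116 2844]
knob [275.246  215.9048] [269 211  14  11 126] [[ 0.6244 -0.0407  0.183 ]]
sleeve [294.9054 211.4189] [289 207  13   9  74] [[0.6682 0.0157 0.178 ]]
(312, 780, 3)
```

View pics/mask.png

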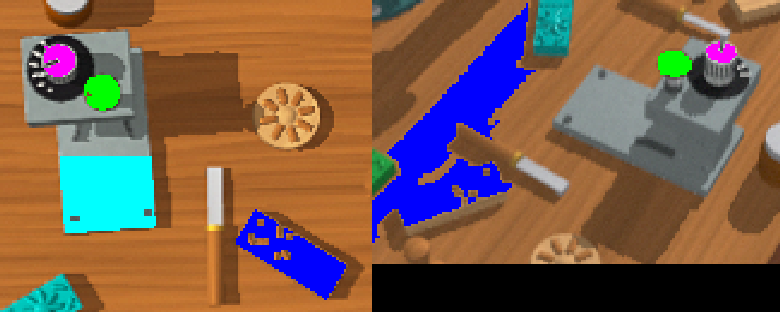

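The mask picture confirms that the masks fit the plaque, bed, knob and sleeve top in the top view. In the scene view the plaque mask leaked onto the table, so I'll discard it there. Next come the sleeve line angle, a two-view height check and the first move.

```bash
cat > g.py <<'E'
from f import *
PY=np.radians(2.4); PO=np.array([.5892,-.0412])
def pw(x,y): c,s=np.cos(PY),np.sin(PY); return PO+np.array([c*x-s*y,s*x+c*y])
def sleeve_ang(p,c=pw(.078,.052)):
    u0=proj("top",[[*c,.178]])[0]; g=p.mean(2); v,u=np.mgrid[:384,:512]
    P=onz("top",np.c_[u.ravel(),v.ravel()],.178)[:,:2]-c
    rr=np.hypot(*P.T); m=(rr<.0175); w=np.clip(215-g.ravel()[m],0,None); Q=P[m]
    cx=(w[:,None]*Q).sum(0)/w.sum(); C=np.cov(Q.T,aweights=w); e=np.linalg.eigh(C)[1][:,1]
    if e@cx<0:e=-e
    return np.degrees(np.arctan2(cx[1],cx[0])),np.degrees(np.arctan2(e[1],e[0])),cx
def rel(x,y,z,psi):
    """offset and rot from current pose to TCP (x,y,z), tool down, tool y at psi deg"""
    s=r.read_state(); R0=R.from_rotvec(s["ee_rot"]); a=np.radians(psi)
    yt=np.array([np.cos(a),np.sin(a),0]); zt=np.array([0,0,-1.]); xt=np.cross(yt,zt)
    Rt=R.from_matrix(np.c_[xt,yt,zt])
    y0=R0.as_matrix()[:,1]
    print("clock",s["clock"],"now",s["position"],"psi",np.degrees(np.arctan2(y0[1],y0[0])),"-> off",R0.inv().apply(np.array([x,y,z])-s["position"]),"rot",(R0.inv()*Rt).as_rotvec(),"F",s["contact_force"],"w",s["gripper_width"])
E
python3 - <<'E'
from g import *
p=cv2.imread("pics/top0.png"); print(sleeve_ang(p), "target",152.4-np.degrees(1.26))
o1,D1=ray("top",[[262.05,152.78],[244.09,139.45]]);o2,D2=ray("scene",[[275.2,215.5],[294.9,211.4]])
for a,b in zip(D1,D2):
    t=np.linalg.lstsq(np.c_[a,-b],o2-o1,rcond=None)[0]; print("tri",o1+t[0]*a,o2+t[1]*b)
print(pw(.078,.052)); rel(*pw(.078,.052),.26,-24)
rel(*pw(.078,.052),.145,-24)
E
```

```text
(np.float64(108.68062359326314), np.float64(106.06319143207715), array([-0.0032,  0.0096])) target 80.20731781351628
tri [ 0.6213 -0.0392  0.1813] [ 0.6228 -0.0381  0.1816]
tri [0.6652 0.0145 0.1766] [0.6678 0.0164 0.1772]
[0.665 0.014]
clock 0.1 now [0.2099 0.5615 0.2306] psi 69.49877390502765 -> off [-0.618  -0.3534 -0.029 ] rot [-0.0014  0.0011  1.6319] F [ 0.094   0.0824 -0.3117] w 1.0012040364177133
clock 0.1 now [0.2099 0.5615 0.2306] psi 69.49877390502765 -> off [-0.618  -0.3532  0.086 ] rot [-0.0014  0.0011  1.6319] F [ 0.094   0.0824 -0.3117] w 1.0012040364177133
```

>>> send_rows --series '[{"offset": [-0.618, -0.353, -0.03], "rot": [0, 0, 1.632], "gripper": 0}, {"offset": [-0.618, -0.353, -0.03], "rot": [0, 0, 1.632], "gripper": 0}, {"offset": [-0.618, -0.353, -0.03], "rot": [0, 0, 1.632], "gripper": 0}, {"offset": [-0.618, -0.353, -0.03], "rot": [0, 0, 1.632], "gripper": 0}, {"offset": [-0.618, -0.353, -0.03], "rot": [0, 0, 1.632], "gripper": 0}, {"offset": [-0.618, -0.353, -0.03], "rot": [0, 0, 1.632], "gripper": 0}, {"offset": [-0.618, -0.353, -0.03], "rot": [0, 0, 1.632], "gripper": 0}, {"offset": [-0.618, -0.353, -0.03], "rot": [0, 0, 1.632], "gripper": 0}, {"offset": [-0.618, -0.353, -0.03], "rot": [0, 0, 1.632], "gripper": 0}, {"offset": [-0.618, -0.353, -0.03], "rot": [0, 0, 1.632], "gripper": 0}]'

```text
clock: 1.35
position: [0.6104, 0.0802, 0.2574]
ee_rot: [-2.636, -1.708, 0.001]
contact_force: [1.5, 1.2, 0.1]
gripper_width: 0.999
finger_force: 0.0
```

```bash
python3 -c "
from g import *
rel(*pw(.078,.052),.26,-24)"
```

```text
clock 1.35 now [0.6104 0.0802 0.2574] psi -24.10569906531267 -> off [-0.0381  0.0768 -0.0027] rot [-0.0006  0.0001 -0.0018] F [1.5232 1.208  0.0819] w 0.998584153150214
```

>>> send_rows --series '[{"offset": [-0.038, 0.077, 0], "rot": [0, 0, 0], "gripper": 0}, {"offset": [-0.038, 0.077, 0], "rot": [0, 0, 0], "gripper": 0}, {"offset": [-0.038, 0.077, 0], "rot": [0, 0, 0], "gripper": 0}, {"offset": [-0.038, 0.077, 0], "rot": [0, 0, 0], "gripper": 0}]'

```text
clock: 1.85
position: [0.6632, 0.0173, 0.2572]
ee_rot: [-2.633, -1.711, 0.002]
contact_force: [-0.4, -0.5, 0.1]
gripper_width: 1.0
finger_force: 0.0
```

```bash
python3 -c "
from g import *
rel(*pw(.078,.052),.145,-24)"
```

```text
clock 1.85 now [0.6632 0.0173 0.2572] psi -23.961799503119707 -> off [-0.0023  0.0032  0.1122] rot [-0.0019  0.      0.0007] F [-0.3789 -0.4889  0.0936] w 1.0004004257214383
```

>>> send_rows --series '[{"offset": [-0.002, 0.003, 0.03], "rot": [0, 0, 0], "gripper": 0}, {"offset": [-0.002, 0.003, 0.06], "rot": [0, 0, 0], "gripper": 0}, {"offset": [-0.002, 0.003, 0.09], "rot": [0, 0, 0], "gripper": 0}, {"offset": [-0.002, 0.003, 0.112], "rot": [0, 0, 0], "gripper": 0}, {"offset": [-0.002, 0.003, 0.112], "rot": [0, 0, 0], "gripper": 0.3}, {"offset": [-0.002, 0.003, 0.112], "rot": [0, 0, 0], "gripper": 0.7}, {"offset": [-0.002, 0.003, 0.112], "rot": [0, 0, 0], "gripper": 1}, {"offset": [-0.002, 0.003, 0.112], "rot": [0, 0, 0], "gripper": 1}, {"offset": [-0.002, 0.003, 0.112], "rot": [0, 0, 0], "gripper": 1}]'

```text
clock: 2.98
position: [0.6664, 0.0138, 0.1475]
ee_rot: [-2.634, -1.711, -0.002]
contact_force: [-4.3, 3.0, 6.7]
gripper_width: 0.499
finger_force: 61.3
```

```bash
python3 -c "
from g import *
rel(*pw(.078,.052),.145,-24)"
```

```text
clock 2.975 now [0.6664 0.0138 0.1475] psi -23.984523912887905 -> off [-0.0004 -0.0014  0.0025] rot [ 0.0007 -0.0014  0.0003] F [-4.3114  2.9972  6.6789] w 0.49948088653871003
```

>>> send_rows --series '[{"offset": [-0.0005, -0.001, 0], "rot": [0, 0, 0.12], "gripper": 1}, {"offset": [-0.0005, -0.001, 0], "rot": [0, 0, 0.24], "gripper": 1}, {"offset": [-0.0005, -0.001, 0], "rot": [0, 0, 0.36], "gripper": 1}, {"offset": [-0.0005, -0.001, 0], "rot": [0, 0, 0.48], "gripper": 1}, {"offset": [-0.0005, -0.001, 0], "rot": [0, 0, 0.48], "gripper": 1}, {"offset": [-0.0005, -0.001, 0], "rot": [0, 0, 0.48], "gripper": 1}, {"offset": [-0.0005, -0.001, 0], "rot": [0, 0, 0.48], "gripper": 0.5}, {"offset": [-0.0005, -0.001, 0], "rot": [0, 0, 0.48], "gripper": 0}, {"offset": [-0.0005, -0.001, 0], "rot": [0, 0, 0.48], "gripper": 0}]'

```text
clock: 4.1
position: [0.6657, 0.0125, 0.1462]
ee_rot: [2.965, 1.035, 0.002]
contact_force: [-0.2, -0.3, -0.7]
gripper_width: 0.9
finger_force: 0.0
```

```bash
python3 -c "
from g import *
rel(.60,-.12,.26,-51.5)"
```

```text
clock 4.1 now [0.6657 0.0125 0.1462] psi -51.506640809807365 -> off [-0.1339  0.063  -0.1138] rot [ 0.0013 -0.0006 -0.0001] F [-0.2345 -0.252  -0.7275] w 0.9004178093982682
```

>>> send_rows --series '[{"offset": [0, 0, -0.04], "rot": [0, 0, 0], "gripper": 0}, {"offset": [0, 0, -0.1], "rot": [0, 0, 0], "gripper": 0}, {"offset": [-0.06, 0.03, -0.115], "rot": [0, 0, 0], "gripper": 0}, {"offset": [-0.134, 0.063, -0.115], "rot": [0, 0, 0], "gripper": 0}, {"offset": [-0.134, 0.063, -0.115], "rot": [0, 0, 0], "gripper": 0}, {"offset": [-0.134, 0.063, -0.115], "rot": [0, 0, 0], "gripper": 0}]'

```text
clock: 4.85
position: [0.5989, -0.122, 0.261]
ee_rot: [2.967, 1.03, 0.0]
contact_force: [-0.1, 0.4, 0.2]
gripper_width: 0.999
finger_force: 0.0
```

Run:
```python
from g import *
p,d=eyes.snapshot("top"); cv2.imwrite("pics/top1.png",p)
print(sleeve_ang(p))
a=cv2.resize(p[115:180,225:310],None,fx=7,fy=7,interpolation=cv2.INTER_CUBIC); cv2.imwrite("pics/c3.png",a)
p0=cv2.imread("pics/top0.png")
for y in (200,215,230): print(y,p0[y,300:330].astype(int).tolist()[4:20])
print("chisel px->world",onz("top",[[313,y] for y in(187,200,215,230,240)],.015)[:,:2])
q=np.array([np.cos(np.radians(-123.5)),np.sin(np.radians(-123.5))]); c=np.array([.4128,-.2992])-.032*q; n=np.array([-q[1],q[0]])
print("grip",c,"finger tips",c+n*.05,c-n*.05); rel(*c,.2,-33.5)
```

```text
(np.float64(82.20100933107223), np.float64(82.28011503522504), array([0.0013, 0.0097]))
200 [[45, 110, 184], [34, 104, 182], [180, 186, 200], [210, 209, 211], [208, 208, 211], [210, 212, 214], [212, 212, 215], [220, 221, 221], [130, 148, 168], [38, 74, 121], [29, 68, 117], [31, 71, 118], [26, 66, 113], [44, 104, 176], [47, 113, 189], [43, 109, 184]]
215 [[43, 101, 171], [40, 97, 165], [49, 117, 197], [55, 131, 217], [54, 128, 211], [50, 118, 194], [46, 103, 172], [34, 85, 146], [30, 68, 117], [30, 66, 110], [27, 64, 109], [29, 65, 111], [30, 64, 110], [32, 62, 104], [93, 159, 217], [116, 196, 245]]
230 [[42, 106, 182], [46, 108, 185], [48, 119, 200], [54, 127, 211], [56, 134, 220], [51, 121, 200], [43, 100, 169], [37, 83, 141], [28, 69, 114], [33, 71, 120], [33, 73, 122], [32, 73, 122], [32, 72, 122], [34, 73, 123], [34, 70, 119], [48, 109, 185]]
chisel px->world [[ 0.5295 -0.2125]
 [ 0.4849 -0.2105]
 [ 0.4338 -0.2084]
 [ 0.3831 -0.2063]
 [ 0.3495 -0.2049]]
grip [ 0.4305 -0.2725] finger tips [ 0.4722 -0.3001] [ 0.3888 -0.2449]
clock 4.9 now [ 0.5995 -0.1207  0.2609] psi -51.624522572265064 -> off [-0.2268  0.014   0.0608] rot [ 0.0005 -0.0003 -0.3163] F [ 0.3178  0.3329 -0.3059] w 0.9988292671052986
```

View pics/c3.png

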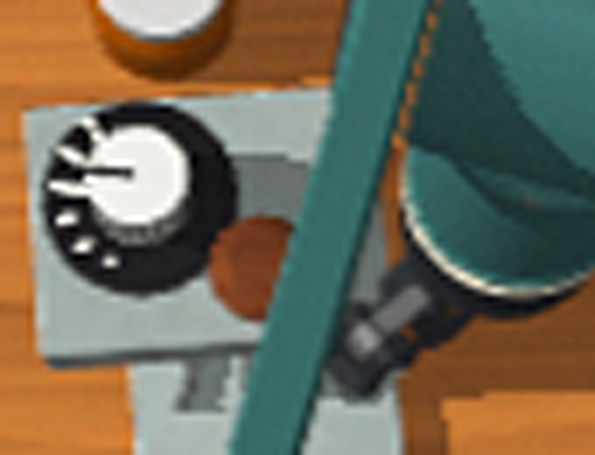

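The crop shows the sleeve line at about (85..130,173), pointing between bar 4 (70,188) and bar 5 (70,155) once parallax is ignored. I'll measure the bars' own directions at plate height.

Run:
```python
from g import *
for f in("top0","top1"):
    p=cv2.imread(f"pics/{f}.png"); g=p.min(2); c=pw(.078,.052)
    v,u=np.mgrid[:384,:512]; P=onz("top",np.c_[u.ravel(),v.ravel()],.1295)[:,:2]-c
    rr=np.hypot(*P.T); m=(rr>.0255)&(rr<.037); th=np.degrees(np.arctan2(P[:,1],P[:,0]))
    for lo in range(16,190,6):
        k=m&(th>=lo)&(th<lo+6); print(lo+3,int(g.ravel()[k].mean()) if k.any() else -1,end=" | ")
    print()
    # bar centroids
    for n in range(1,7):
        e=152.4-24.06*(n-1); k=m&(abs(th-e)<11); w=np.clip(g.ravel()[k].astype(float)-60,0,None); print(n,round(e,1),round((w*th[k]).sum()/w.sum(),1),end="; ")
    print(sleeve_ang(p))
    for dx,dy in((.001,0),(0,.001),): print(sleeve_ang(p,c+[dx,dy])[:2])
```

```text
19 187 | 25 144 | 31 188 | 37 193 | 43 131 | 49 94 | 55 209 | 61 130 | 67 53 | 73 32 | 79 116 | 85 122 | 91 16 | 97 36 | 103 178 | 109 124 | 115 22 | 121 36 | 127 137 | 133 81 | 139 23 | 145 36 | 151 87 | 157 79 | 163 25 | 169 28 | 175 27 | 181 29 | 187 -1 | 
1 152.4 152.8; 2 128.3 128.5; 3 104.3 105.6; 4 80.2 80.9; 5 56.2 54.9; 6 32.1 32.3; (np.float64(108.68062359326314), np.float64(106.06319143207715), array([-0.0032,  0.0096]))
(np.float64(113.86146572860092), np.float64(106.06319143207715))
(np.float64(111.44398971364971), np.float64(109.68523843384293))
19 195 | 25 137 | 31 197 | 37 203 | 43 141 | 49 104 | 55 214 | 61 106 | 67 72 | 73 43 | 79 196 | 85 221 | 91 23 | 97 32 | 103 122 | 109 66 | 115 26 | 121 44 | 127 149 | 133 88 | 139 25 | 145 40 | 151 95 | 157 86 | 163 28 | 169 30 | 175 32 | 181 33 | 187 -1 | 
1 152.4 152.7; 2 128.3 128.5; 3 104.3 104.0; 4 80.2 80.7; 5 56.2 54.3; 6 32.1 32.6; (np.float64(82.20100933107223), np.float64(82.28011503522504), array([0.0013, 0.0097]))
(np.float64(88.06636253659745), np.float64(82.28011503522504))
(np.float64(81.31648661213696), np.float64(82.28011503522504))
```

>>> send_rows --series '[{"offset": [-0.06, 0.004, 0.016], "rot": [0, 0, -0.1], "gripper": 0.1}, {"offset": [-0.12, 0.008, 0.032], "rot": [0, 0, -0.2], "gripper": 0.1}, {"offset": [-0.18, 0.011, 0.048], "rot": [0, 0, -0.316], "gripper": 0.1}, {"offset": [-0.227, 0.014, 0.061], "rot": [0, 0, -0.316], "gripper": 0.1}, {"offset": [-0.227, 0.014, 0.061], "rot": [0, 0, -0.316], "gripper": 0.1}, {"offset": [-0.227, 0.014, 0.061], "rot": [0, 0, -0.316], "gripper": 0.1}, {"offset": [-0.227, 0.014, 0.061], "rot": [0, 0, -0.316], "gripper": 0.1}]'

```text
clock: 5.78
position: [0.4322, -0.2715, 0.2001]
ee_rot: [2.764, 1.491, 0.001]
contact_force: [0.0, -0.5, -0.1]
gripper_width: 0.9
finger_force: 0.0
```

Run:
```python
from g import *
rel(.4305,-.2725,.004,-33.5)
```

```text
clock 5.775 now [ 0.4322 -0.2715  0.2001] psi -33.30034061170306 -> off [-0.0018 -0.0011  0.1961] rot [ 0.0013 -0.0002  0.0035] F [ 0.0219 -0.5498 -0.1084] w 0.9001601410517313
```

>>> send_rows --series '[{"offset": [-0.002, -0.001, 0.055], "rot": [0, 0, 0], "gripper": 0.1}, {"offset": [-0.002, -0.001, 0.11], "rot": [0, 0, 0], "gripper": 0.1}, {"offset": [-0.002, -0.001, 0.15], "rot": [0, 0, 0], "gripper": 0.1}, {"offset": [-0.002, -0.001, 0.18], "rot": [0, 0, 0], "gripper": 0.1}, {"offset": [-0.002, -0.001, 0.196], "rot": [0, 0, 0], "gripper": 0.1}, {"offset": [-0.002, -0.001, 0.196], "rot": [0, 0, 0], "gripper": 0.2}, {"offset": [-0.002, -0.001, 0.196], "rot": [0, 0, 0], "gripper": 0.5}, {"offset": [-0.002, -0.001, 0.196], "rot": [0, 0, 0], "gripper": 1}, {"offset": [-0.002, -0.001, 0.196], "rot": [0, 0, 0], "gripper": 1}]'

```text
clock: 6.9
position: [0.4297, -0.2739, 0.0049]
ee_rot: [2.764, 1.488, 0.002]
contact_force: [1.1, 1.6, 7.5]
gripper_width: 0.639
finger_force: 64.7
```

Run:
```python
from g import *
rel(*pw(-.087,0),.1,92.4)
```

```text
clock 6.9 now [ 0.4297 -0.2739  0.0049] psi -33.40532397581608 -> off [ 0.2312 -0.0653 -0.0953] rot [ 0.0013  0.0031 -2.1957] F [1.146  1.6387 7.4882] w 0.6393994535269851
```

Run:
```python
from g import *
rel(.42,-.12,.105,29.5)
rel(*pw(-.135,0),.06,92.4)
```

```text
clock 6.9 now [ 0.4297 -0.2739  0.0049] psi -33.40532397581608 -> off [ 0.1231 -0.0926 -0.1004] rot [ 0.0023  0.0017 -1.0979] F [1.146  1.6387 7.4882] w 0.6393994535269851
clock 6.9 now [ 0.4297 -0.2739  0.0049] psi -33.40532397581608 -> off [ 0.2031 -0.1043 -0.0554] rot [ 0.0013  0.0031 -2.1957] F [1.146  1.6387 7.4882] w 0.6393994535269851
```

>>> send_rows --series '[{"offset": [0, 0, -0.03], "rot": [0, 0, 0], "gripper": 1}, {"offset": [0, 0, -0.07], "rot": [0, 0, 0], "gripper": 1}, {"offset": [0.02, -0.015, -0.1], "rot": [0, 0, -0.12], "gripper": 1}, {"offset": [0.05, -0.04, -0.1], "rot": [0, 0, -0.28], "gripper": 1}, {"offset": [0.08, -0.06, -0.1], "rot": [0, 0, -0.44], "gripper": 1}, {"offset": [0.105, -0.08, -0.1], "rot": [0, 0, -0.6], "gripper": 1}, {"offset": [0.123, -0.093, -0.1], "rot": [0, 0, -0.76], "gripper": 1}, {"offset": [0.123, -0.093, -0.1], "rot": [0, 0, -0.93], "gripper": 1}, {"offset": [0.123, -0.093, -0.1], "rot": [0, 0, -1.1], "gripper": 1}, {"offset": [0.123, -0.093, -0.1], "rot": [0, 0, -1.1], "gripper": 1}]'

```text
clock: 8.15
position: [0.4184, -0.1192, 0.1038]
ee_rot: [-1.582, -2.714, 0.0]
contact_force: [-0.7, -0.1, -2.5]
gripper_width: 0.638
finger_force: 65.2
```

Run:
```python
from g import *
rel(*pw(-.135,0),.08,92.4)
```

```text
clock 8.15 now [ 0.4184 -0.1192  0.1038] psi 29.538563748293623 -> off [0.0452 0.0669 0.0238] rot [-0.0002 -0.0001 -1.0971] F [-0.6745 -0.0647 -2.5425] w 0.6380363851369132
```

>>> send_rows --series '[{"offset": [0.006, 0.01, 0.0], "rot": [0, 0, -0.16], "gripper": 1}, {"offset": [0.012, 0.02, 0.0], "rot": [0, 0, -0.32], "gripper": 1}, {"offset": [0.018, 0.03, 0.0], "rot": [0, 0, -0.48], "gripper": 1}, {"offset": [0.025, 0.04, 0.0], "rot": [0, 0, -0.64], "gripper": 1}, {"offset": [0.032, 0.05, 0.0], "rot": [0, 0, -0.8], "gripper": 1}, {"offset": [0.04, 0.06, 0.01], "rot": [0, 0, -0.96], "gripper": 1}, {"offset": [0.045, 0.067, 0.024], "rot": [0, 0, -1.097], "gripper": 1}, {"offset": [0.045, 0.067, 0.024], "rot": [0, 0, -1.097], "gripper": 1}, {"offset": [0.045, 0.067, 0.024], "rot": [0, 0, -1.097], "gripper": 1}]'

```text
clock: 9.28
position: [0.4546, -0.0474, 0.0799]
ee_rot: [0.061, -3.141, 0.0]
contact_force: [0.3, 0.4, -2.9]
gripper_width: 0.641
finger_force: 65.2
```

Run:
```python
from g import *
p,d=eyes.snapshot("top"); q,_=eyes.snapshot("scene"); cv2.imwrite("pics/top2.png",p);cv2.imwrite("pics/scene2.png",q)
cv2.imwrite("pics/c4.png",np.hstack([cv2.resize(p[120:250,205:305],(400,520),interpolation=2),cv2.resize(q[170:300,190:290],(400,520),interpolation=2)]))
rel(*pw(-.135,0),.03,92.4)
```

```text
clock 9.375 now [ 0.4549 -0.0476  0.0801] psi 92.30093968144546 -> off [0.0006 0.0008 0.0501] rot [-0.0004  0.0007 -0.0017] F [-0.2412  0.2998 -2.5527] w 0.6421724844105599
```

View pics/c4.png

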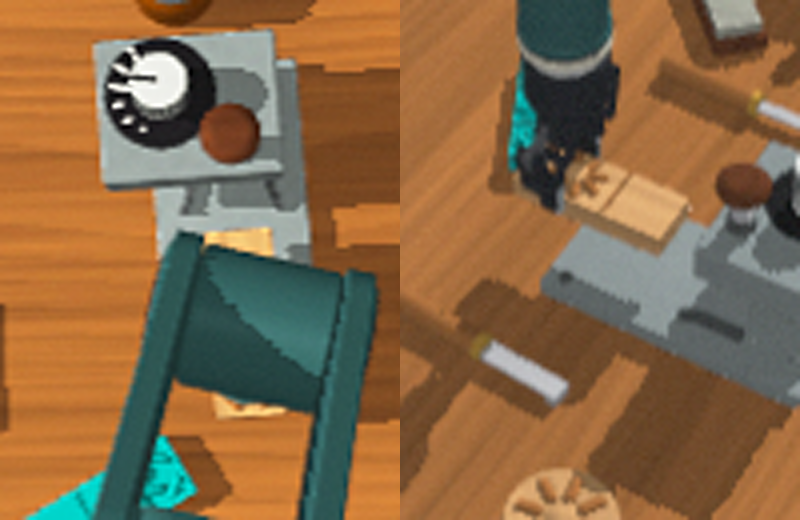

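The picture shows the plaque held level with its plain end toward the press, lined up with the channel. I'll check the end's position against the press centre line.

Run:
```python
from g import *
p=cv2.imread("pics/top2.png"); hsv=cv2.cvtColor(p,cv2.COLOR_BGR2HSV)
m=win((hsv[...,2]>170)&(hsv[...,1]<165)&(hsv[...,1]>70)&(hsv[...,0]<27),(264,182),14)
m,c,st=comp(m,(264,180)); print(c,st)
v,u=np.where(m); W=onz("top",np.c_[u,v],.102)[:,:2]-PO
cc,s=np.cos(PY),np.sin(PY); Q=np.c_[cc*W[:,0]+s*W[:,1],-s*W[:,0]+cc*W[:,1]]
for row in range(177,184):
    k=v==row
    if k.sum(): print(row,u[k].min(),u[k].max(),"x",Q[k,0].mean(),"y",Q[k,1].min(),Q[k,1].max())
rel(*pw(-.135,0),.03,92.4)
```

```text
[265.5059 179.5765] [256 177  17   7  85]
177 264 272 x -0.032885517767295494 y -0.02738808706781407 -0.0017411799338901684
178 256 272 x -0.03520859909463315 y -0.027147170327051013 0.024130554039747162
179 256 272 x -0.038438233233383766 y -0.02690641962437015 0.02435762308905406
180 256 272 x -0.04166612829456988 y -0.02666583425573257 0.02458457441756395
181 261 272 x -0.04545950646256971 y -0.02642541351903925 0.008800686323800358
182 264 272 x -0.049024019352982624 y -0.026185156714113512 -0.0005723668437806074
183 269 272 x -0.05281338807223627 y -0.02594506314268414 -0.01634228610407689
clock 9.375 now [ 0.4549 -0.0476  0.0801] psi 92.30093968144546 -> off [0.0006 0.0008 0.0501] rot [-0.0004  0.0007 -0.0017] F [-0.2412  0.2998 -2.5527] w 0.6421724844105599
```

>>> send_rows --series '[{"offset": [0, 0.001, 0.025], "rot": [0, 0, 0], "gripper": 1}, {"offset": [0, 0.001, 0.045], "rot": [0, 0, 0], "gripper": 1}, {"offset": [0, 0.001, 0.053], "rot": [0, 0, 0], "gripper": 1}, {"offset": [0, 0.001, 0.053], "rot": [0, 0, 0], "gripper": 1}, {"offset": [-0.015, 0.001, 0.053], "rot": [0, 0, 0], "gripper": 1}, {"offset": [-0.03, 0.001, 0.053], "rot": [0, 0, 0], "gripper": 1}, {"offset": [-0.045, 0.001, 0.053], "rot": [0, 0, 0], "gripper": 1}, {"offset": [-0.055, 0.001, 0.053], "rot": [0, 0, 0], "gripper": 1}, {"offset": [-0.055, 0.001, 0.053], "rot": [0, 0, 0], "gripper": 1}]'

```text
clock: 10.5
position: [0.5109, -0.0438, 0.0267]
ee_rot: [-0.069, 3.14, -0.001]
contact_force: [-0.9, -0.0, -3.3]
gripper_width: 0.638
finger_force: 65.2
```

Run:
```python
from g import *
rel(*pw(-.047,0),.026,92.4)
```

```text
clock 10.5 now [ 0.5109 -0.0438  0.0267] psi 92.49971110710648 -> off [-0.0313 -0.0007  0.0007] rot [-0.0004  0.001   0.0017] F [-0.8721 -0.0249 -3.2629] w 0.6383211552204858
```

>>> send_rows --series '[{"offset": [-0.008, -0.001, 0.001], "rot": [0, 0, 0], "gripper": 1}, {"offset": [-0.016, -0.001, 0.001], "rot": [0, 0, 0], "gripper": 1}, {"offset": [-0.024, -0.001, 0.001], "rot": [0, 0, 0], "gripper": 1}, {"offset": [-0.03, -0.001, 0.001], "rot": [0, 0, 0], "gripper": 1}, {"offset": [-0.03, -0.001, 0.001], "rot": [0, 0, 0], "gripper": 1}]'

```text
clock: 11.12
position: [0.5404, -0.0435, 0.0257]
ee_rot: [-0.068, 3.14, -0.0]
contact_force: [-0.4, -0.8, -3.3]
gripper_width: 0.639
finger_force: 65.3
```

>>> send_rows --series '[{"offset": [-0.002, 0, 0], "rot": [0, 0, 0], "gripper": 1}, {"offset": [-0.002, 0, 0], "rot": [0, 0, 0], "gripper": 1}]'

```text
clock: 11.38
position: [0.5415, -0.0433, 0.0256]
ee_rot: [0.068, -3.141, 0.0]
contact_force: [-0.3, -0.9, -2.1]
gripper_width: 0.641
finger_force: 65.3
```

>>> send_rows --series '[{"offset": [-0.002, 0, 0], "rot": [0, 0, 0], "gripper": 1}, {"offset": [-0.002, 0, 0], "rot": [0, 0, 0], "gripper": 1}]'

```text
clock: 11.62
position: [0.5438, -0.0433, 0.0257]
ee_rot: [-0.068, 3.141, -0.0]
contact_force: [-0.5, 0.5, -2.0]
gripper_width: 0.643
finger_force: 65.3
```

>>> send_rows --series '[{"offset": [-0.002, 0, 0], "rot": [0, 0, 0], "gripper": 1}, {"offset": [-0.002, 0, 0], "rot": [0, 0, 0], "gripper": 1}]'

```text
clock: 11.88
position: [0.5458, -0.0432, 0.0256]
ee_rot: [-0.068, 3.141, -0.0]
contact_force: [0.7, -0.2, -2.8]
gripper_width: 0.638
finger_force: 65.3
```

>>> send_rows --series '[{"offset": [-0.002, 0, 0.001], "rot": [0, 0, 0], "gripper": 1}, {"offset": [-0.002, 0, 0.001], "rot": [0, 0, 0], "gripper": 1}]'

```text
clock: 12.12
position: [0.546, -0.0431, 0.025]
ee_rot: [0.068, -3.138, -0.0]
contact_force: [-6.1, -0.5, 6.2]
gripper_width: 0.635
finger_force: 66.3
```

>>> send_rows --series '[{"offset": [-0.002, 0, 0], "rot": [0, 0, 0], "gripper": 1}, {"offset": [-0.002, 0, 0], "rot": [0, 0, 0], "gripper": 1}, {"offset": [-0.002, 0, 0], "rot": [0, 0, 0], "gripper": 1}]'

```text
clock: 12.5
position: [0.546, -0.043, 0.025]
ee_rot: [0.068, -3.135, -0.0]
contact_force: [-9.3, -3.8, 12.4]
gripper_width: 0.643
finger_force: 66.9
```

>>> send_rows --series '[{"offset": [0, 0, 0], "rot": [0, 0, 0], "gripper": 0.6}, {"offset": [0, 0, 0], "rot": [0, 0, 0], "gripper": 0.2}, {"offset": [0, 0, 0], "rot": [0, 0, 0], "gripper": 0.1}, {"offset": [0, 0, -0.02], "rot": [0, 0, 0], "gripper": 0.1}, {"offset": [0.02, 0, -0.06], "rot": [0, 0, 0], "gripper": 0.1}, {"offset": [0.08, 0, -0.12], "rot": [0, 0, 0], "gripper": 0.1}, {"offset": [0.13, 0.03, -0.18], "rot": [0, 0, 0], "gripper": 0.1}, {"offset": [0.13, 0.09, -0.2], "rot": [0, 0, 0], "gripper": 0.5}, {"offset": [0.13, 0.15, -0.2], "rot": [0, 0, 0], "gripper": 1}, {"offset": [0.13, 0.2, -0.2], "rot": [0, 0, 0], "gripper": 1}]'

```text
clock: 13.75
position: [0.4128, 0.1432, 0.2259]
ee_rot: [-0.066, 3.136, 0.001]
contact_force: [1.2, -0.6, -0.6]
gripper_width: 0.261
finger_force: 0.0
```

Run:
```python
from g import *
p,d=eyes.snapshot("top"); q,_=eyes.snapshot("scene"); cv2.imwrite("pics/top3.png",p);cv2.imwrite("pics/scene3.png",q)
cv2.imwrite("pics/c5.png",np.hstack([cv2.resize(p[120:220,225:300],(390,520),interpolation=2),cv2.resize(q[190:270,220:315],(410,345),interpolation=2).repeat(1,0) if 0 else cv2.copyMakeBorder(cv2.resize(q[190:270,220:315],(410,345),interpolation=2),0,175,0,0,0)]))
print(sleeve_ang(p)); hsv=cv2.cvtColor(p,cv2.COLOR_BGR2HSV)
m=win((hsv[...,2]>140)&(hsv[...,1]<170)&(hsv[...,1]>60)&(hsv[...,0]<27),(264,182),22)
m,c,st=comp(m,(264,182)); print(c,st)
v,u=np.where(m); W=onz("top",np.c_[u,v],.046)[:,:2]-PO
cc,s=np.cos(PY),np.sin(PY); Q=np.c_[cc*W[:,0]+s*W[:,1],-s*W[:,0]+cc*W[:,1]]
for row in range(v.min(),v.max()+1):
    k=v==row; print(row,"x %.4f"%Q[k,0].mean(),"y %.4f %.4f"%(Q[k,1].min(),Q[k,1].max()))
rel(*pw(.032,0),.24,92.4)
```

```text
(np.float64(82.90383145977802), np.float64(82.4955113220575), array([0.0012, 0.0096]))
[263.5511 180.7157] [254 165  20  33 401]
165 x 0.0146 y -0.0261 -0.0228
166 x 0.0129 y -0.0259 0.0244
167 x 0.0095 y -0.0256 0.0247
168 x 0.0061 y -0.0254 0.0249
169 x 0.0031 y -0.0251 0.0251
170 x -0.0012 y -0.0282 0.0287
171 x -0.0041 y -0.0280 0.0289
172 x -0.0076 y -0.0277 0.0258
173 x -0.0109 y -0.0275 0.0261
174 x -0.0143 y -0.0272 0.0263
175 x -0.0176 y -0.0270 0.0265
176 x -0.0211 y -0.0267 0.0268
177 x -0.0244 y -0.0265 0.0270
178 x -0.0272 y -0.0262 0.0273
179 x -0.0312 y -0.0293 0.0275
180 x -0.0348 y -0.0291 0.0277
181 x -0.0383 y -0.0288 0.0246
182 x -0.0414 y -0.0286 0.0249
183 x -0.0447 y -0.0283 0.0251
184 x -0.0475 y -0.0047 0.0253
185 x -0.0519 y -0.0278 0.0256
186 x -0.0552 y -0.0276 0.0258
187 x -0.0582 y -0.0273 0.0260
188 x -0.0616 y -0.0271 0.0263
189 x -0.0652 y -0.0301 0.0265
190 x -0.0683 y -0.0299 0.0267
191 x -0.0718 y -0.0296 0.0270
192 x -0.0751 y -0.0294 0.0272
193 x -0.0787 y -0.0291 0.0241
194 x -0.0820 y -0.0289 0.0244
195 x -0.0853 y -0.0286 0.0246
196 x -0.0885 y -0.0251 0.0248
197 x -0.0902 y 0.0217 0.0251
clock 13.85 now [0.4118 0.1471 0.2253] psi 92.85932283174924 -> off [-0.1998 -0.1971 -0.0147] rot [0.003  0.0032 0.008 ] F [-0.2673  0.0661  0.4203] w 0.08950146841452976
```

View pics/c5.png

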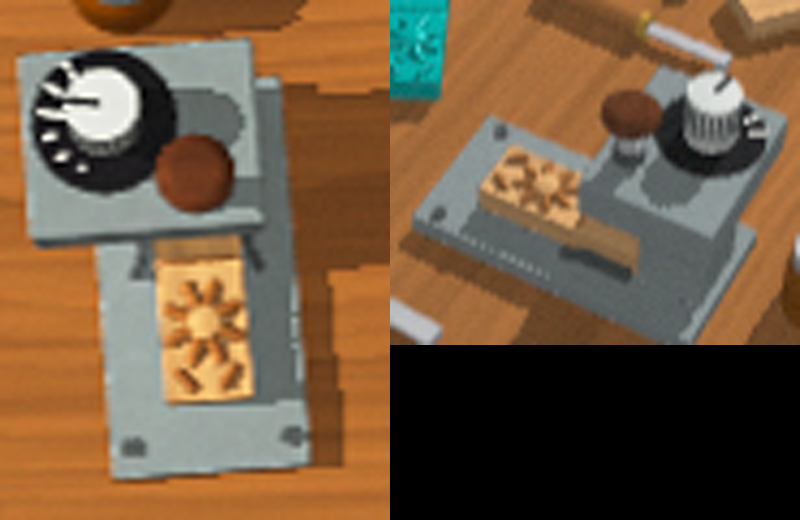

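The crops show the plaque straight between the guides. Its tail is at press x ≈ -90 mm, where it should be when home. The sleeve line points at bar 4. Now for the plunger.

>>> send_rows --series '[{"offset": [-0.04, -0.04, -0.015], "rot": [0.003, 0.003, 0.008], "gripper": 1}, {"offset": [-0.08, -0.08, -0.015], "rot": [0.003, 0.003, 0.008], "gripper": 1}, {"offset": [-0.12, -0.12, -0.015], "rot": [0.003, 0.003, 0.008], "gripper": 1}, {"offset": [-0.16, -0.16, -0.015], "rot": [0.003, 0.003, 0.008], "gripper": 1}, {"offset": [-0.2, -0.197, -0.015], "rot": [0.003, 0.003, 0.008], "gripper": 1}, {"offset": [-0.2, -0.197, -0.015], "rot": [0.003, 0.003, 0.008], "gripper": 1}, {"offset": [-0.2, -0.197, -0.015], "rot": [0.003, 0.003, 0.008], "gripper": 1}]'

```text
clock: 14.72
position: [0.6197, -0.0471, 0.2384]
ee_rot: [0.054, -3.137, 0.004]
contact_force: [-0.4, -0.1, -0.7]
gripper_width: 0.003
finger_force: 0.0
```

Run:
```python
from g import *
rel(*pw(.032,0),.188,92.4)
```

```text
clock 14.725 now [ 0.6197 -0.0471  0.2384] psi 91.97049578877748 -> off [-0.002   0.0073  0.0504] rot [-0.0025 -0.0043 -0.0075] F [-0.3928 -0.0719 -0.6558] w 0.0027678782550440736
```

>>> send_rows --series '[{"offset": [-0.002, 0.007, 0.02], "rot": [-0.002, -0.004, -0.007], "gripper": 1}, {"offset": [-0.002, 0.007, 0.04], "rot": [-0.002, -0.004, -0.007], "gripper": 1}, {"offset": [-0.002, 0.007, 0.05], "rot": [-0.002, -0.004, -0.007], "gripper": 1}, {"offset": [-0.002, 0.007, 0.056], "rot": [-0.002, -0.004, -0.007], "gripper": 1}, {"offset": [-0.002, 0.007, 0.062], "rot": [-0.002, -0.004, -0.007], "gripper": 1}, {"offset": [-0.002, 0.007, 0.068], "rot": [-0.002, -0.004, -0.007], "gripper": 1}, {"offset": [-0.002, 0.007, 0.074], "rot": [-0.002, -0.004, -0.007], "gripper": 1}, {"offset": [-0.002, 0.007, 0.076], "rot": [-0.002, -0.004, -0.007], "gripper": 1}]'

```text
clock: 15.72
position: [0.6215, -0.0394, 0.164]
ee_rot: [-0.066, 3.14, -0.001]
contact_force: [-4.0, 2.8, 8.7]
gripper_width: 0.001
finger_force: 4.6
```

>>> send_rows --series '[{"offset": [0, 0, 0.003], "rot": [0, 0, 0], "gripper": 1}, {"offset": [0, 0, 0.004], "rot": [0, 0, 0], "gripper": 1}]'

```text
clock: 15.98
position: [0.6215, -0.0393, 0.1604]
ee_rot: [-0.066, 3.139, -0.001]
contact_force: [-4.6, 2.1, 10.4]
gripper_width: -0.005
finger_force: 5.0
```

>>> send_rows --series '[{"offset": [0, 0, 0.002], "rot": [0, 0, 0], "gripper": 1}, {"offset": [0, 0, 0.002], "rot": [0, 0, 0], "gripper": 1}]'

```text
clock: 16.23
position: [0.6215, -0.0393, 0.1585]
ee_rot: [-0.066, 3.139, -0.001]
contact_force: [-3.6, 2.9, 10.0]
gripper_width: -0.0
finger_force: 5.0
```

>>> send_rows --series '[{"offset": [0, 0, 0.002], "rot": [0, 0, 0], "gripper": 1}, {"offset": [0, 0, 0.002], "rot": [0, 0, 0], "gripper": 1}]'

```text
clock: 16.48
position: [0.6216, -0.0394, 0.158]
ee_rot: [-0.067, 3.139, -0.001]
contact_force: [-7.4, 2.8, 19.4]
gripper_width: 0.0
finger_force: 9.6
```

>>> send_rows --series '[{"offset": [0, 0, 0.002], "rot": [0, 0, 0], "gripper": 1}, {"offset": [0, 0, 0.002], "rot": [0, 0, 0], "gripper": 1}, {"offset": [0, 0, 0.002], "rot": [0, 0, 0], "gripper": 1}]'

```text
clock: 16.85
position: [0.6216, -0.0394, 0.1579]
ee_rot: [-0.067, 3.138, -0.002]
contact_force: [-11.7, 3.2, 30.8]
gripper_width: -0.001
finger_force: 15.9
```

>>> send_rows --series '[{"offset": [0, 0, 0.001], "rot": [0, 0, 0], "gripper": 1}, {"offset": [0, 0, 0.0012], "rot": [0, 0, 0], "gripper": 1}, {"offset": [0, 0, 0.0012], "rot": [0, 0, 0], "gripper": 1}, {"offset": [0, 0, 0.0012], "rot": [0, 0, 0], "gripper": 1}, {"offset": [0, 0, 0.0012], "rot": [0, 0, 0], "gripper": 1}, {"offset": [0, 0, 0.0012], "rot": [0, 0, 0], "gripper": 1}, {"offset": [0, 0, 0.0012], "rot": [0, 0, 0], "gripper": 1}]'

```text
clock: 17.73
position: [0.6217, -0.0394, 0.1579]
ee_rot: [-0.067, 3.137, -0.002]
contact_force: [-14.6, 3.9, 39.0]
gripper_width: -0.003
finger_force: 19.7
```

>>> send_rows --series '[{"offset": [0, 0, -0.006], "rot": [0, 0, 0], "gripper": 1}, {"offset": [0, 0, -0.012], "rot": [0, 0, 0], "gripper": 1}, {"offset": [0, 0, -0.02], "rot": [0, 0, 0], "gripper": 1}, {"offset": [0, 0, -0.03], "rot": [0, 0, 0], "gripper": 1}, {"offset": [0, 0, -0.04], "rot": [0, 0, 0], "gripper": 1}, {"offset": [0, 0, -0.07], "rot": [0, 0, 0], "gripper": 1}, {"offset": [0.06, 0, -0.1], "rot": [0, 0, 0], "gripper": 1}, {"offset": [0.12, 0.06, -0.1], "rot": [0, 0, 0], "gripper": 1}, {"offset": [0.18, 0.12, -0.1], "rot": [0, 0, 0], "gripper": 1}, {"offset": [0.2, 0.18, -0.1], "rot": [0, 0, 0], "gripper": 1}]'

```text
clock: 18.98
position: [0.4372, 0.0936, 0.2518]
ee_rot: [-0.063, 3.139, -0.002]
contact_force: [-0.0, 1.6, 0.3]
gripper_width: 0.001
finger_force: 0.0
```

Run:
```python
from g import *
p,d=eyes.snapshot("top"); q,_=eyes.snapshot("scene"); cv2.imwrite("pics/top4.png",p)
cv2.imwrite("pics/c6.png",np.hstack([cv2.resize(p[120:250,200:380],(450,325),interpolation=2),cv2.resize(q[190:300,150:320],(350,325),interpolation=2)]))
print(sleeve_ang(p)); C=cloud("top",d)
k=C[148:158,257:268].reshape(-1,3); print("knob z",np.percentile(k[:,2],[50,80,95])); s=r.read_state(); print(s["clock"],s["position"],s["contact_force"])
```

```text
(np.float64(83.00193357747246), np.float64(82.43918558213893), array([0.0012, 0.0096]))
knob z [0.1877 0.1901 0.1925]
19.075 [0.4346 0.0968 0.2515] [0.5813 0.2203 0.5515]
```

View pics/c6.png

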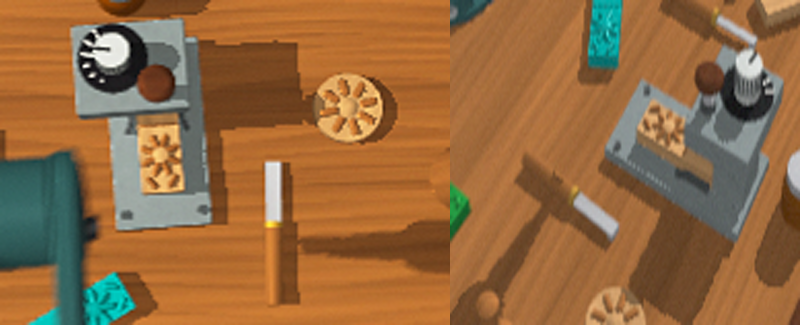

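The final view shows the plunger back up (knob top at 0.188 m), the plaque home and the sleeve at mark 4. The chisel, rosette and turquoise look-alike have not moved, and the robot is clear of everything.

```bash
python3 -c "
from bench import hand_in
print(hand_in())"
```

```text
the job is handed in; nothing more can be done
None
```

The job is handed in at about 19 s of the 66 s allowed: the plaque is home against the stop, the sleeve reads within about 2° of mark 4, and the plunger was pressed with 39 N at the wrist for about half a second and came back up. The bystanders in view were undisturbed.

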